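# Push the bar-shaped valve body out of the pack and home in the checking nest

## Robot

A 6-joint arm with a two-finger parallel gripper is mounted at the origin on the work surface. World frame = base frame: x ahead of the robot, y to its left, z up, the work surface at z = 0. Lengths are in mm, angles in degrees, forces in N, time in s.
With the tool pointing down it reaches from about 300 to 850 mm from the base axis. Payload 4.2 kg.
Tool frame: the origin (TCP) lies between the finger pads; the fingertips stand ahead of it and the grasp point (between the pads) lies 3 mm ahead of it (nose_length is the z of the fingertips in the tool frame, in mm); z points along the fingers, y is the line along which they close (so a half turn about z gives the same grasp; the last joint's range is limited). The gripper opens to 91 mm and grips with 3 to 60 N. Pads are 32 mm wide; open, the fingers measure 118 mm over their backs; the gripper's body (76 mm by 178 mm) begins 60 mm behind the grasp point.
Start: joints at [-76.662, 18.312, 89.639, -0, 72.044, -1.146], TCP at [143.819, -556.738, 235.976] pointing down, gripper open.
Joint ranges: [-177.97, 177.97], [-48.28, 115.42], [12.27, 149.76], [-77.06, 257.06], [2.81, 150.46], [-146.56, 146.56]. Speed limits (degrees/s): [147.25, 147.25, 180, 180, 180, 180].

## Interface

Orientations are given as [roll, pitch, yaw] about the fixed x, y, z axes, in that order (R = Rz(yaw) Ry(pitch) Rx(roll)).
In Python, from workcell import state, grab_frame, camera_params, job_done, nose_length gives the robot as it stands.
- The arm moves only by the tool step_arm, never from a script. Its argument "plan" is a list that holds one entry, the list of rows, each a list of 5 numbers: the shift along the tool's x, y, z in cm, then the turn about the tool's z in rad, then the opening, from 0 (shut) to 1 (fully open). In form: [[[x, y, z, turn, gripper], ...]]. A call has 1 to 20 rows; each row is the pose to reach, as a shift and turn from the pose commanded when the call began, along the tool's axes at that moment; what a row does not reach only later rows make up. A row lasts 1/8 s, in which the tool goes at most 62.5 mm and 10.7 degrees, less where a joint would pass 70% of its speed; a pose out of reach is approached as far as the arm can. A call with a gripper value outside its range is refused whole. The fingers move at their own pace and stop on an object; "newtons" is the grip in N (left out, the last holds). Time passes only in rows, so rows that repeat a pose let the fingers close. It gives the time, the measured TCP pose, the force, the opening and the grip force at its end, in the units of the state.
- state(): the state, without advancing time (a new reading comes with each control period).
- grab_frame(name): name is "scene" or "top" or "wrist"; returns the picture (400x640x3 uint8, blue, green, red); there is no depth.
- camera_params(name): a dict with "camera_matrix" (3x3 intrinsics, pixels), "R" (3x3) and "t" (3): a world point X has camera coordinates R X + t; the wrist camera has in their place "mount" (4x4, takes a point from camera to tool coordinates, whose origin is the TCP and whose axes are the flange's). Camera axes: x right, y down, z forward; pixel columns grow to the right and rows downward; lengths in mm; the calibration is good to about 2 mm. The wrist camera is an equidistant fisheye: a pixel r from the principal point sees the ray r / f radians off the axis. A picture is of the moment at which its call begins: read the wrist's pose just before it. camera_params takes no time and is no camera call.
- job_done(): hands the job in; it is judged then, once.
The state is a dict: "time_s": time; "qpos": joint angles; "qvel": joint speeds; "effort": joint torques, N m; "ee_pos": TCP position; "ee_rot": TCP orientation; "force": force on the tool from outside, world axes, zero at the start; "torque": the same for the moment, N m; "gripper_width": finger opening in mm; "gripper_force": force on a finger pad.
Only numpy, scipy, OpenCV 4.12 (cv2) and the standard library are available. Lean on these libraries where they do the work, as an engineer would, in place of code of your own. Each camera call takes 0.05 s, during which the arm holds its last target. There are 200 camera calls.

## Task

Among the brass parts on the bench, push the one long rectangular valve body lengthwise out of the four round ones that touch it, leaving them where they stand. Then slide it along the bench into the steel checking nest and push it gently home, until the nest's sliding locator has gone all the way back and stops; never lift the part off the bench, never press hard, and leave all the other things alone.

Things in the scene. Friction and masses are not known exactly. Their poses are not given: they have to be found in the camera images.
- bar_center (a point): centre, 15 mm up, of the rectangular brass valve body ('the bar'): 90 mm long (x), 38 wide (y), 30 high, 0.3 to 0.55 kg, flat on the bench. Two round bodies touch each long side at the start, covering nearly all of it; both flat ends are free. Its +x axis points roughly to the robot's right, the way out towards the nest; the free -x end, with bare bench behind it, is the one to push.
- round1: round brass valve body standing upright, a stepped cylinder 44 mm across and 50 mm high, about 0.3 kg. Origin: centre of its underside. One of the four that touch the bar's long sides at the start; must stay where it stands.
- round2: round brass valve body standing upright, a stepped cylinder 44 mm across and 50 mm high, about 0.3 kg. Origin: centre of its underside. One of the four that touch the bar's long sides at the start; must stay where it stands.
- round3: round brass valve body standing upright, a stepped cylinder 44 mm across and 50 mm high, about 0.3 kg. Origin: centre of its underside. One of the four that touch the bar's long sides at the start; must stay where it stands.
- round4: round brass valve body standing upright, a stepped cylinder 44 mm across and 50 mm high, about 0.3 kg. Origin: centre of its underside. One of the four that touch the bar's long sides at the start; must stay where it stands.
- nest: fixed steel checking nest: two parallel cheeks 24 mm high, 14 thick, 150 long, 42 apart, no floor between. Origin: on the bench, midway between the cheeks where the parallel part begins; x points inwards along the nest, y across. In front a flared mouth reaches out to x = -26 mm, about 70 mm wide there. Clamping feet, 8 mm high, reach 56 mm either side of the middle.
- locator (a joint): dark steel plate 36 mm wide, 27 high, across the inside of the nest, that the bar's end pushes back; in m: 0 = forward, 0.015 = on its hard stop. No spring: gives way at about 5 N, stays where pushed; at the stop the force rises steeply (over 20 N is too much). Fully back its face is 42 to 86 mm inside the nest's origin; where exactly varies, is not measured and must be felt.
- stray1: one more such round brass valve body (44 mm across, 50 mm high) standing beside the nest, about 105 mm from its middle line, not to be disturbed. Origin: centre of its underside.
- stray2: one more such round brass valve body standing apart near the robot's right, not to be disturbed. Origin: centre of its underside.
- wrench: steel wrench lying on the bench to the left, not to be disturbed
- mug: white mug, 80 mm across and 92 mm high, at the back, not to be disturbed
- oil: white plastic bottle, 60 mm across and 160 mm high, at the right, not to be disturbed
- brush: hand brush lying on the bench to the right, not to be disturbed
Mind the look-alikes: they are no part of the job. Leave any blue or turquoise look-alike of the part that bears bar_center alone.

How it is judged:
By the outcome, as a careful person would: the job done as asked, in the order asked, and still so for the second after the job is handed in, with the robot touching nothing.
It also fails if it takes over 72 s, if anything falls off the work surface, if the arm or the gripper's body presses on something with over 40 N, if the wrist force passes 120 N, or if a joint passes its speed limit or range.

## Working session

There is one attempt and no reset: what is moved stays moved. The work goes in short steps, Python scripts to look and compute and a tool call to move; the robot and the scene stay as the last step left them, time stands still between calls to the robot, and variables do not carry over. Pictures are saved under pics/ and viewed, at most 10 in all, crops included, and the job is handed in when it is done.

Besides the shell and the picture viewer there is one more tool, called after ">>>" as name(argument=value, ...) on one line, values as JSON. step_arm: Moves the arm, as the interface text tells. Its arguments: {"type":"object","properties":{"plan":{"type":"array","items":{"type":"array","items":{"type":"array","items":{"type":"number"}}}},"newtons":{"type":"number"}},"required":["plan"]}

```bash
mkdir -p pics; ls
python3 - <<'E'
from workcell import *
import cv2
for n in("top","scene"):
    cv2.imwrite(f"pics/{n}1.png",grab_frame(n)); print(n,camera_params(n))
print(camera_params("wrist"),nose_length, state())
E
```

```text
pics
top {'camera_matrix': array([[455.8032317 ,   0.        , 317.86862754],
       [  0.        , 455.8032317 , 202.30234792],
       [  0.        ,   0.        ,   1.        ]]), 'R': array([[-0.01968247, -0.99976163,  0.00944889],
       [-0.99441684,  0.01859554, -0.10387183],
       [ 0.10367136, -0.01144058, -0.99454581]]), 't': array([  19.51252043,  552.557879  , 1161.97539679])}
scene {'camera_matrix': array([[381.55914029,   0.        , 319.53510012],
       [  0.        , 381.55914029, 203.27449103],
       [  0.        ,   0.        ,   1.        ]]), 'R': array([[ 0.44315121,  0.89631597,  0.01531937],
       [ 0.5925274 , -0.28004458, -0.75530544],
       [-0.67270223,  0.34379167, -0.65519387]]), 't': array([-247.43715363, -301.5590373 , 1378.00558566])}
{'camera_matrix': array([[309.70691629,   0.        , 321.24025448],
       [  0.        , 309.70691629, 197.53114298],
       [  0.        ,   0.        ,   1.        ]]), 'mount': array([[ 9.12347543e-04, -9.68200427e-01, -2.50174140e-01,
         7.07504315e+01],
       [ 9.99999323e-01,  7.02601991e-04,  9.2770331
[... 188 characters left out ...]
00000000e+00]])} 22.0 {'time_s': 0.1, 'qpos': array([-7.66613031e+01,  1.83466600e+01,  8.96963565e+01, -3.75318201e-04,
        7.20429148e+01, -1.14646288e+00]), 'qvel': array([-0.04081277, -0.06697888, -0.09263544,  0.05258521,  0.0228854 ,
        0.05679766]), 'effort': array([ 9.55745199e-04, -4.13331413e+01, -2.32508683e+01,  7.28674536e-02,
        4.21887799e-02, -5.52473148e-05]), 'ee_pos': array([ 143.72816216, -556.34560286,  235.23826363]), 'ee_rot': array([-1.79914079e+02, -1.36254179e-03,  1.44852748e+01]), 'force': array([ 0.14268973, -0.06858929, -0.02909992]), 'torque': array([ 0.06951198, -0.00561129, -0.01098205]), 'gripper_force': 0.0, 'gripper_width': 90.93816472312017}
```

View pics/top1.png

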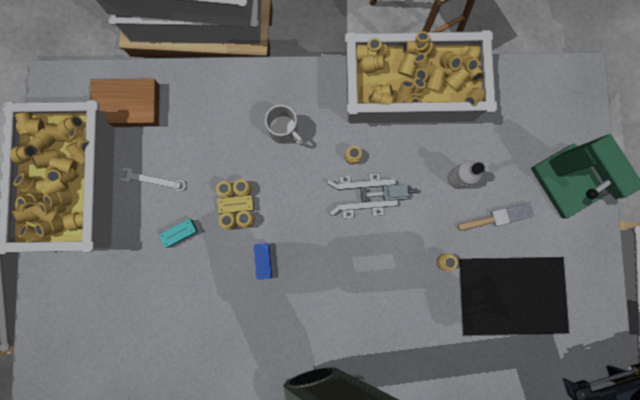

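View pics/scene1.png

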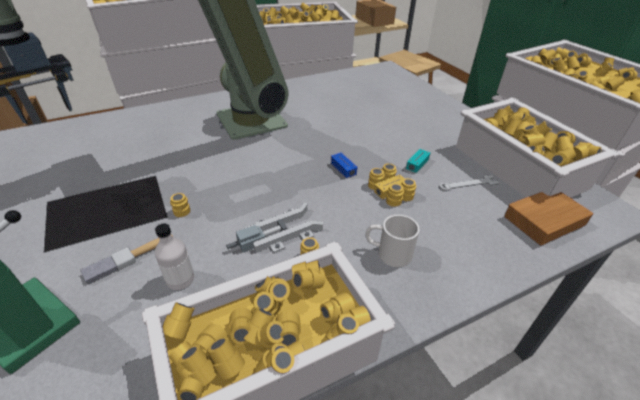

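Candidates in the top view: the brass bar at (236,204) between four rounds, a turquoise block at (178,233) and a blue block at (263,261). I choose the brass one. The nest's mouth is at about (332,197).

```bash
cat > h.py <<'E'
from workcell import *
import numpy as np, cv2
from scipy.spatial.transform import Rotation as Ro
def ray(n,px,st=None):
    c=camera_params(n); K=c["camera_matrix"]; px=np.atleast_2d(px).astype(float)
    d=np.c_[(px[:,0]-K[0,2])/K[0,0],(px[:,1]-K[1,2])/K[1,1],np.ones(len(px))]
    if n!="wrist": return -c["R"].T@c["t"], d@c["R"]
    r=np.hypot(d[:,0],d[:,1])+1e-9
    d=np.c_[d[:,:2]*(np.sin(r)/r)[:,None],np.cos(r)]
    R=Ro.from_euler("xyz",st["ee_rot"],degrees=True).as_matrix(); M=c["mount"]
    return R@M[:3,3]+st["ee_pos"], d@M[:3,:3].T@R.T
def at(n,px,z,st=None):
    o,d=ray(n,px,st); return o+d*((z-o[2])/d[:,2])[:,None]
E
python3 - <<'E'
from h import *
im=cv2.imread("pics/top1.png")
a=cv2.resize(im[165:245,150:290],None,fx=5,fy=5,interpolation=2)
b=cv2.resize(im[140:225,320:430],None,fx=5,fy=5,interpolation=2)
o=np.zeros((400+0,700,3),np.uint8);cv2.imwrite("pics/crop1.png",a)
print(at("top",[[236,204],[218,205],[254,203]],30).round())
print(at("top",[[332,183],[334,212],[395,182],[400,206],[354,155]],24).round())
E
```

```text
[[552. 222.  30.]
 [550. 269.  30.]
 [554. 175.  30.]]
[[ 604.  -29.   24.]
 [ 527.  -33.   24.]
 [ 603. -196.   24.]
 [ 540. -207.   24.]
 [ 678.  -89.   24.]]
```

View pics/crop1.png

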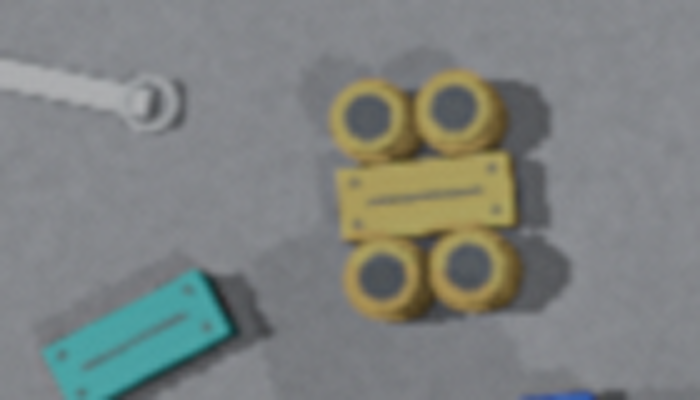

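The crop confirms it: the brass bar runs from crop pixel (343,204) to (512,190), with two rounds on each long side. The turquoise block is separate. Next, a close look at the nest.

>>> step_arm(plan=[[[49.5, -33.3, 0, 0.2, 0], [49.5, -33.3, 0, 0.2, 0], [49.5, -33.3, 0, 0.2, 0], [49.5, -33.3, 0, 0.2, 0], [49.5, -33.3, 0, 0.2, 0], [49.5, -33.3, 0, 0.2, 0], [49.5, -33.3, 0, 0.2, 0], [49.5, -33.3, 0, 0.2, 0], [49.5, -33.3, 0, 0.2, 0], [49.5, -33.3, 0, 0.2, 0], [49.5, -33.3, 0, 0.2, 0], [49.5, -33.3, 0, 0.2, 0], [49.5, -33.3, 0, 0.2, 0], [49.5, -33.3, 0, 0.2, 0], [49.5, -33.3, 0, 0.2, 0]]])

```text
time_s: 1.98
ee_pos: [539.5, -111.1, 236.1]
ee_rot: [180.0, -0.0, 3.0]
force: [0.0, -0.1, -0.5]
gripper_width: 0.3
gripper_force: 0.0
```

Run:
```python
from h import *
import pickle
s=state(); im=grab_frame("wrist"); pickle.dump(s,open("s1.pkl","wb"))
cv2.imwrite("pics/w1.png",im); print(s)
```

```text
{'time_s': 1.975, 'qpos': array([-1.28283593e+01,  1.61194018e+01,  9.28027082e+01, -6.38099504e-03,
        7.10631536e+01,  7.42074957e+01]), 'qvel': array([ 0.28548165,  0.24395796,  0.07164763,  0.13524127, -0.11022833,
       -0.13397909]), 'effort': array([-3.35674477e-02, -3.90830791e+01, -2.31439143e+01,  5.07692713e-02,
       -6.33711694e-02, -5.43434307e-04]), 'ee_pos': array([ 539.48231533, -111.08770788,  236.10751566]), 'ee_rot': array([ 1.79990181e+02, -1.25372696e-02,  2.96621605e+00]), 'force': array([ 0.02457373, -0.09131992, -0.54556498]), 'torque': array([ 0.03274669, -0.00292598,  0.00283532]), 'gripper_force': 0.0, 'gripper_width': 0.28844193532870527}
```

View pics/w1.png

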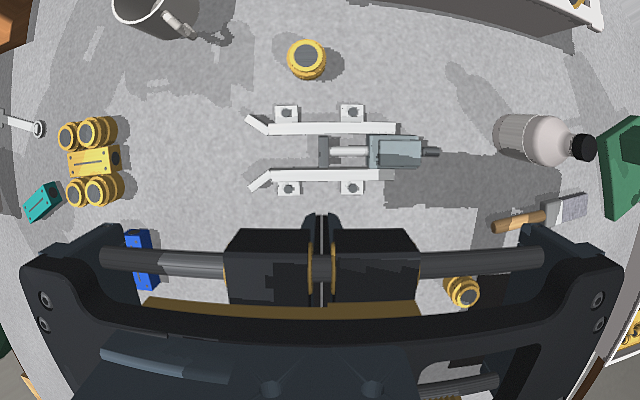

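The wrist view shows the nest clearly: the cheeks' inner edges run from about (268,133) to (395,135) and from (270,172) to (394,170), and the locator face is near x=320. Next I'll look above the bar while extracting the nest geometry.

>>> step_arm(plan=[[[0.7, -33.3, 0, 0, 0], [0.7, -33.3, 0, 0, 0], [0.7, -33.3, 0, 0, 0], [0.7, -33.3, 0, 0, 0], [0.7, -33.3, 0, 0, 0], [0.7, -33.3, 0, 0, 0], [0.7, -33.3, 0, 0, 0], [0.7, -33.3, 0, 0, 0], [0.7, -33.3, 0, 0, 0]]])

```text
time_s: 3.15
ee_pos: [529.4, 220.7, 236.0]
ee_rot: [180.0, 0.0, 2.9]
force: [-0.4, 0.9, -0.8]
gripper_width: 0.1
gripper_force: 0.0
```

Run:
```python
from h import *
import pickle
s=pickle.load(open("s1.pkl","rb")); im=cv2.imread("pics/w1.png")
g=im.min(2)
# inner edges: per column, upper cheek bottom edge and lower cheek top edge
U=[];L=[]
for c in range(240,400,6):
    w=np.where(g[105:200,c]>175)[0]+105
    u=w[(w<148)&(w>115)];l=w[(w>160)]
    print(c,u.min() if len(u) else 0,u.max() if len(u) else 0,l.min() if len(l) else 0,l.max() if len(l) else 0)
s=state(); im=grab_frame("wrist"); pickle.dump(s,open("s2.pkl","wb"))
cv2.imwrite("pics/w2.png",im); print(s["ee_pos"],s["ee_rot"],s["time_s"])
```

```text
240 116 147 161 199
246 117 147 161 199
252 117 147 161 198
258 121 147 177 199
264 125 146 173 199
270 124 147 172 199
276 116 147 171 199
282 116 147 170 199
288 117 147 170 199
294 116 147 170 199
300 123 147 170 199
306 122 147 170 199
312 122 133 170 199
318 122 134 170 199
324 122 134 170 199
330 122 134 165 198
336 122 135 170 199
342 116 138 170 199
348 116 147 170 199
354 117 147 170 199
360 116 147 170 199
366 122 147 170 199
372 122 132 169 199
378 122 133 169 199
384 116 133 0 0
390 116 133 0 0
396 116 122 0 0
[529.44825407 220.69783741 236.0066882 ] [1.79968305e+02 1.13413523e-04 2.89800395e+00] 3.15
```

View pics/w2.png

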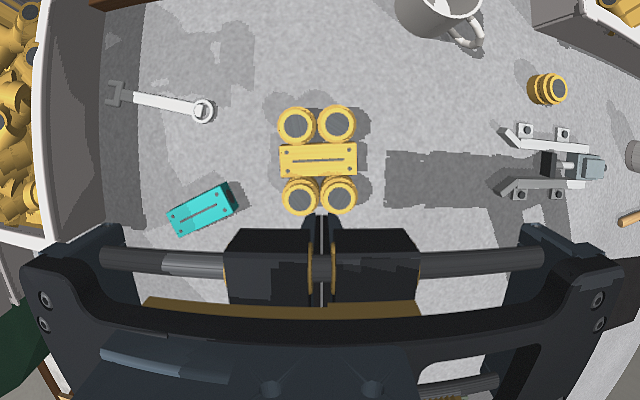

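The bar's top face has corners at about (278,147), (355,141), (357,173) and (280,177); the rounds touch it on both sides. I'll measure both now.

Run:
```python
from h import *
import pickle
s1=pickle.load(open("s1.pkl","rb")); a=cv2.imread("pics/w1.png")
for c in (290,300,360,380): print(c,a[118:136,c].min(1).tolist(),a[160:186,c].min(1).tolist())
s2=pickle.load(open("s2.pkl","rb")); b=cv2.imread("pics/w2.png")
print(b[135:185,290].tolist()[::3]); print(b[160,270:286].tolist(), b[160,350:364].tolist())
print("bar corners z30",at("wrist",[[278,147],[355,141],[357,173],[280,177]],30,s2).round(1).tolist())
```

```text
290 [217, 215, 214, 210, 215, 228, 233, 231, 230, 229, 229, 230, 232, 231, 231, 239, 191, 156] [163, 162, 161, 164, 165, 165, 157, 127, 75, 69, 231, 233, 230, 227, 226, 225, 226, 228, 228, 227, 227, 190, 221, 236, 204, 46]
300 [93, 96, 94, 71, 162, 240, 234, 229, 228, 228, 229, 228, 229, 229, 231, 237, 170, 159] [161, 159, 160, 160, 159, 165, 146, 111, 75, 87, 237, 233, 229, 226, 224, 223, 226, 226, 227, 231, 235, 101, 106, 111, 102, 88]
360 [208, 208, 204, 193, 168, 233, 226, 224, 226, 227, 227, 227, 226, 226, 238, 174, 140, 164] [164, 166, 164, 163, 164, 171, 137, 76, 95, 161, 230, 229, 224, 223, 223, 228, 225, 225, 226, 223, 209, 220, 224, 224, 224, 225]
380 [165, 164, 163, 129, 204, 227, 226, 225, 223, 224, 226, 225, 225, 226, 226, 190, 39, 123] [93, 92, 94, 96, 94, 89, 96, 106, 75, 142, 149, 148, 148, 147, 151, 152, 152, 150, 150, 150, 137, 178, 184, 185, 187, 187]
[[120, 114, 113], [114, 219, 237], [107, 203, 231], [61, 113, 139], [114, 217, 236], [112, 214, 234], [109, 206, 234], [113, 213, 233], [112, 212, 234], [109, 210, 234], [111, 209, 233], [108, 207, 235], [112, 205, 234], [99, 189, 226], [85, 127, 152], [98, 190, 234], [106, 199, 234]]
[[189, 187, 186], [160, 158, 158], [158, 157, 157], [159, 158, 158], [160, 158, 159], [161, 160, 159], [159, 156, 156], [160, 157, 156], [169, 158, 155], [142, 173, 193], [110, 197, 226], [111, 216, 236], [110, 210, 233], [111, 210, 233], [112, 210, 233], [113, 209, 233]] [[113, 214, 233], [110, 213, 232], [112, 210, 233], [112, 212, 233], [113, 214, 234], [109, 210, 237], [101, 190, 234], [92, 75, 69], [128, 124, 124], [131, 128, 129], [127, 126, 126], [126, 124, 124], [122, 121, 121], [119, 119, 119]]
bar corners z30 [[566.0, 272.7, 30.0], [577.3, 184.8, 30.0], [540.2, 179.8, 30.0], [530.9, 269.4, 30.0]]
```

Run:
```python
from h import *
import pickle
s1=pickle.load(open("s1.pkl","rb")); s2=pickle.load(open("s2.pkl","rb")); a=cv2.imread("pics/w1.png"); b=cv2.imread("pics/w2.png").astype(float)
def line(P):
    v=cv2.fitLine(P[:,:2].astype(np.float32),cv2.DIST_HUBER,0,.01,.01).ravel(); v*= -np.sign(v[1]) if abs(v[1])>abs(v[0]) else 1
    return v, np.degrees(np.arctan2(v[0],-v[1]))
g=a.min(2).astype(float); up=[];lo=[]
for c in range(274,366,2):
    r=g[126:142,c]; i=np.where(r<205)[0][0]; up.append((c,126+i-1+(r[i-1]-200)/(r[i-1]-r[i])))
    r=g[164:176,c]; i=np.where(r>205)[0][0]; lo.append((c,164+i-1+(205-r[i-1])/(r[i]-r[i-1])))
U=at("wrist",up,24,s1);L=at("wrist",lo,24,s1)
for P in(U,L): v,an=line(P); print("cheek",an.round(2), "x at y=-60,-120",[round(float(v[2]+(y-v[3])*v[0]/v[1]),1) for y in(-60,-120)])
# mouth ends / bends
print("mouth tips, bends",at("wrist",[[246,115],[249,188],[268,133],[270,172],[319,152]],24,s1).round(0).tolist())
G=b.sum(2); T=[];B=[];Lf=[];Rt=[]
for c in range(284,352,2):
    e=146.5-(c-278)*6/77; k=int(e); T.append((c,k-4+np.argmin(G[k-4:k+5,c])))
    e=177-(c-280)*4/77; k=int(e); B.append((c,k-4+np.argmin(G[k-4:k+5,c])))
S=b[:,:,1]-b[:,:,0]
for r in range(150,172): 
    w=np.where(S[r,270:365]>50)[0]+270; Lf.append((w[0]-.5,r));Rt.append((w[-1]+.5,r))
for n,P in zip("TBLR",(T,B,Lf,Rt)):
    W=at("wrist",P,30,s2); v,an=line(W); print(n,an.round(2),"med",np.median(W,0).round(1),)
```

```text
cheek 4.31 x at y=-60,-120 [590.5, 595.0]
cheek 3.27 x at y=-60,-120 [548.0, 551.4]
mouth tips, bends [[612.0, -19.0, 24.0], [524.0, -24.0, 24.0], [592.0, -46.0, 24.0], [545.0, -49.0, 24.0], [572.0, -106.0, 24.0]]
T 5.34 med [573.7 228.1  30. ]
B 6.61 med [532.8 226.1  30. ]
L 96.89 med [550.3 270.5  30. ]
R 94.08 med [554.8 181.5  30. ]
```

>>> step_arm(plan=[[[1.9, -4.5, 0, -0.054, 0], [1.9, -8.9, 0, -0.054, 0], [1.9, -8.9, 0, -0.054, 0], [1.9, -8.9, 5, -0.054, 0], [1.9, -8.9, 10, -0.054, 0], [1.9, -8.9, 15, -0.054, 0], [1.9, -8.9, 18, -0.054, 0], [1.9, -8.9, 20, -0.054, 0], [1.9, -8.9, 20.6, -0.054, 0], [1.9, -8.9, 20.6, -0.054, 0]]])

```text
time_s: 4.45
ee_pos: [543.9, 311.5, 30.3]
ee_rot: [180.0, -0.0, 6.1]
force: [-0.0, -0.3, -1.1]
gripper_width: 0.5
gripper_force: 0.0
```

Run:
```python
from h import *
s=state(); im=grab_frame("wrist"); cv2.imwrite("pics/w3.png",im); print(s["ee_pos"],s["ee_rot"],s["force"])
```

```text
[543.90086564 311.47119345  30.29662744] [ 1.79988461e+02 -1.75080335e-02  6.06508568e+00] [-0.02914282 -0.26378518 -1.08978994]
```

View pics/w3.png

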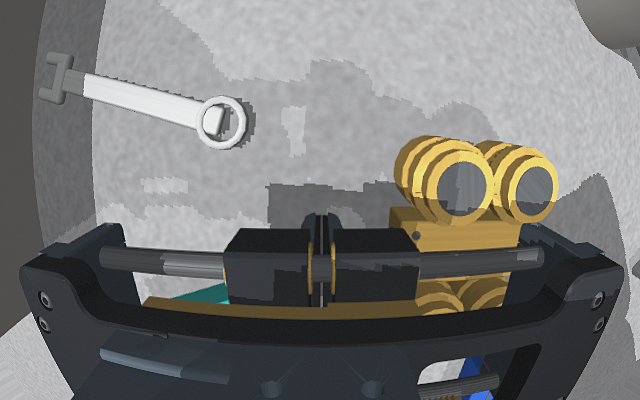

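>>> step_arm(plan=[[[0, 1.2, 0, 0, 0], [0, 2.2, 0, 0, 0], [0, 2.6, 0, 0, 0], [0, 3, 0, 0, 0], [0, 3.4, 0, 0, 0], [0, 3.8, 0, 0, 0], [0, 4.3, 0, 0, 0], [0, 4.8, 0, 0, 0], [0, 5.3, 0, 0, 0], [0, 5.8, 0, 0, 0], [0, 6.3, 0, 0, 0], [0, 6.8, 0, 0, 0]]])

```text
time_s: 6.0
ee_pos: [550.6, 244.6, 30.0]
ee_rot: [-180.0, 0.0, 6.1]
force: [-2.2, 4.1, 1.8]
gripper_width: 0.6
gripper_force: 2.5
```

Run:
```python
from h import *
s=state(); print(s["torque"],s["force"])
im=grab_frame("top"); cv2.imwrite("pics/t2.png",im)
a=cv2.resize(im[165:245,170:310],None,fx=5,fy=5,interpolation=2); cv2.imwrite("pics/t2c.png",a)
```

```text
[ 0.7924165   0.25739635 -0.023936  ] [-2.23998507  4.08919535  1.84357791]
```

View pics/t2c.png

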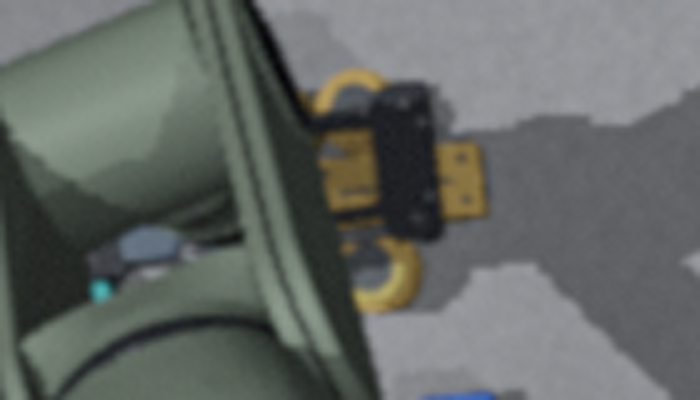

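The bar is sliding out (its nose at crop (465,180)), and the two visible rounds (352,100) and (375,275) are where they were. I'll keep pushing.

>>> step_arm(plan=[[[0, 0.5, 0, 0, 0], [0, 1, 0, 0, 0], [0, 1.5, 0, 0, 0], [0, 2, 0, 0, 0], [0, 2.5, 0, 0, 0], [0, 3, 0, 0, 0], [0, 3.5, 0, 0, 0], [0, 4, 0, 0, 0], [0, 4.5, 0, 0, 0], [0, 5, 0, 0, 0], [0, 5.5, 0, 0, 0], [0, 6, 0, 0, 0], [0, 6.5, 0, 0, 0], [0, 7, 0, 0, 0], [0, 7.4, 0, 0, 0], [0, 7.8, 0, 0, 0], [0, 8.1, 0, 0, 0], [0, 8.1, 0, 0, 0]]])

```text
time_s: 8.3
ee_pos: [559.5, 163.6, 30.0]
ee_rot: [180.0, -0.0, 6.1]
force: [-0.3, 2.7, 2.9]
gripper_width: 0.4
gripper_force: 1.5
```

>>> step_arm(plan=[[[0, -0.3, 0, 0, 0], [0, -0.3, -2, 0, 0], [0, -0.3, -7, 0, 0], [-1, 1, -13, 0, 0.7], [-3, 3, -19, 0, 0.7], [-3, 5, -20, 0, 0.7], [-3, 5, -20, 0, 0.7], [-3, 5, -20, 0, 0.7]]])

```text
time_s: 9.3
ee_pos: [534.1, 111.3, 228.3]
ee_rot: [180.0, 0.2, 6.1]
force: [0.2, 0.1, -0.0]
gripper_width: 47.5
gripper_force: 0.0
```

Run:
```python
from h import *
import pickle
s=state(); im=grab_frame("wrist"); pickle.dump(s,open("s4.pkl","wb")); cv2.imwrite("pics/w4.png",im); print(s["ee_pos"],s["ee_rot"])
```

```text
[534.12923711 111.26794275 228.30814575] [179.97639693   0.18059155   6.10897279]
```

View pics/w4.png

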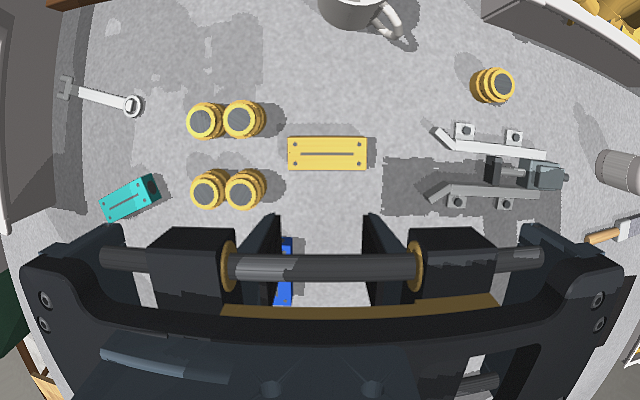

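The bar is free, with its top face at (288,136)–(367,170); the four rounds stand in place. The nest mouth is at (437,165).

```bash
cat >> h.py <<'E'
def bar(im,s,box):
    x0,x1,y0,y1=box; b=im[y0:y1,x0:x1].astype(int)
    m=((b[:,:,2]-b[:,:,0]>70)&(b[:,:,2]>195)).astype(np.uint8)
    m=cv2.morphologyEx(m,cv2.MORPH_CLOSE,np.ones((7,7)))
    c=max(cv2.findContours(m,0,cv2.CHAIN_APPROX_NONE)[0],key=cv2.contourArea)[:,0]+[x0,y0]
    W=at("wrist",c,30,s)[:,:2]; r=cv2.minAreaRect(W.astype(np.float32)); B=cv2.boxPoints(r)
    e=[B[1]-B[0],B[2]-B[1]]; v=max(e,key=np.linalg.norm); v=v*-np.sign(v[1])
    return np.mean(B,0),sorted(np.linalg.norm(e,axis=1)),np.degrees(np.arctan2(v[0],-v[1]))
E
python3 - <<'E'
from h import *
import pickle
s=pickle.load(open("s4.pkl","rb")); im=cv2.imread("pics/w4.png")
print(bar(im,s,(278,380,122,185)))
print("nest bends",at("wrist",[[452,141],[452,188]],24,s).round(1).tolist())
E
```

```text
(array([566.62286, 108.79424], dtype=float32), [np.float32(36.33862), np.float32(89.1672)], np.float32(6.2120748))
nest bends [[600.0, -39.8, 24.0], [542.7, -50.8, 24.0]]
```

>>> step_arm(plan=[[[3.2, -1.4, 0, -0.18, 0.8], [3.2, -1.4, 0, -0.36, 0.8], [3.2, -1.4, 0, -0.54, 0.8], [3.2, -1.4, 2, -0.72, 0.8], [3.2, -1.4, 4, -0.9, 0.8], [3.2, -1.4, 6, -1.08, 0.8], [3.2, -1.4, 8, -1.26, 0.8], [3.2, -1.4, 10, -1.44, 0.8], [3.2, -1.4, 12, -1.572, 0.8], [3.2, -1.4, 13, -1.572, 0.8], [3.2, -1.4, 13, -1.572, 0.8], [3.2, -1.4, 13, -1.572, 0.8]]])

```text
time_s: 10.85
ee_pos: [565.6, 128.8, 100.3]
ee_rot: [179.9, 0.0, 96.1]
force: [-0.2, 0.2, 0.5]
gripper_width: 72.9
gripper_force: 0.0
```

>>> step_arm(plan=[[[0, -0.05, 3, 0, 0.8], [0, -0.05, 5.5, 0, 0.8], [0, -0.05, 7, 0, 0.8], [0, -0.05, 7.3, 0, 0.8], [0, -0.05, 7.3, 0, 0.5], [0, -0.05, 7.3, 0, 0.4], [0, -0.05, 7.3, 0, 0.38], [0, -0.05, 7.3, 0, 0.35], [0, -0.05, 7.3, 0, 0.35]]], newtons=8)

```text
time_s: 11.98
ee_pos: [564.1, 128.4, 27.3]
ee_rot: [-179.9, 0.0, 96.2]
force: [-3.4, -0.8, 5.1]
gripper_width: 38.2
gripper_force: 8.0
```

>>> step_arm(plan=[[[-0.7, -0.2, 0, 0.008, 0.35], [-1.5, -0.4, 0, 0.016, 0.35], [-2.5, -0.6, 0, 0.025, 0.35], [-3.5, -0.75, 0, 0.035, 0.35], [-4.4, -0.9, 0, 0.042, 0.35], [-5.3, -0.95, 0, 0.042, 0.35], [-6.3, -0.99, 0, 0.042, 0.35], [-7.3, -1.03, 0, 0.042, 0.35], [-8.2, -1.07, 0, 0.042, 0.35], [-8.9, -1.1, 0, 0.042, 0.35], [-9.2, -1.11, 0, 0.042, 0.35], [-9.2, -1.11, 0, 0.042, 0.35]]])

```text
time_s: 13.48
ee_pos: [563.8, 35.4, 27.3]
ee_rot: [180.0, -0.0, 93.7]
force: [-0.7, 3.7, 5.2]
gripper_width: 37.9
gripper_force: 8.0
```

Run:
```python
from h import *
import pickle
s=state(); im=grab_frame("wrist"); im2=grab_frame("top");pickle.dump(s,open("s5.pkl","wb")); print(s["ee_pos"],s["ee_rot"],s["force"])
cv2.imwrite("pics/w5.png",im); cv2.imwrite("pics/t5.png",im2)
a=np.vstack([im[:,:],]); a=cv2.resize(im,(480,300)); b=cv2.resize(im2[150:230,270:398],(480,300),interpolation=2)
cv2.imwrite("pics/c5.png",np.vstack([a,b]))
```

```text
[563.78565988  35.42342177  27.2945869 ] [ 1.79962072e+02 -1.70848629e-02  9.37077928e+01] [-0.65349394  3.73162471  5.21237299]
```

View pics/c5.png

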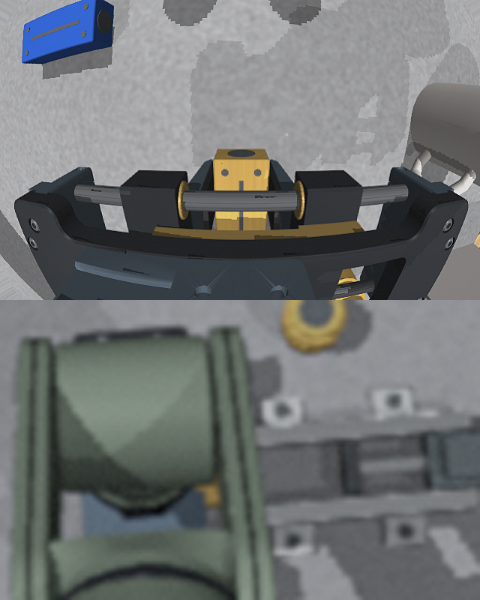

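The wrist view shows the bar square in the fingers; the arm hides the mouth in the top view. Next, insert slowly and watch the force.

>>> step_arm(plan=[[[-0.3, -0.04, 0, 0, 0.35], [-0.6, -0.08, 0, 0, 0.35], [-0.9, -0.08, 0, 0, 0.35], [-1.2, -0.08, 0, 0, 0.35], [-1.5, -0.08, 0, 0, 0.35], [-1.8, -0.08, 0, 0, 0.35], [-1.8, -0.08, 0, 0, 0.35]]])

```text
time_s: 14.45
ee_pos: [564.1, 17.9, 27.3]
ee_rot: [180.0, -0.0, 93.7]
force: [0.0, 5.0, 5.2]
gripper_width: 38.2
gripper_force: 8.0
```

>>> step_arm(plan=[[[-0.2, 0, 0, 0, 0.35], [-0.4, 0, 0, 0, 0.35], [-0.6, 0, 0, 0, 0.35], [-0.8, 0, 0, 0, 0.35], [-1.0, 0, 0, 0, 0.35], [-1.2, 0, 0, 0, 0.35], [-1.3, 0, 0, 0, 0.35], [-1.3, 0, 0, 0, 0.35]]])

```text
time_s: 15.45
ee_pos: [564.9, 5.2, 27.3]
ee_rot: [180.0, -0.1, 93.7]
force: [-0.3, 6.7, 5.5]
gripper_width: 37.8
gripper_force: 8.0
```

>>> step_arm(plan=[[[0, 0, 0, 0, 0.45], [0, 0, 0, 0, 0.6], [0, 0, 0, 0, 0.6], [0, 0, -3, 0, 0.6], [0, 0, -8, 0, 0.6], [1, -1, -13, 0.18, 0.3], [1.6, -2, -18, 0.36, 0], [1.6, -2.9, -20, 0.54, 0], [1.6, -2.9, -20, 0.72, 0], [1.6, -2.9, -20, 0.9, 0], [1.6, -2.9, -20, 1.08, 0], [1.6, -2.9, -20, 1.26, 0], [1.6, -2.9, -20, 1.44, 0], [1.6, -2.9, -20, 1.569, 0], [1.6, -2.9, -20, 1.569, 0], [1.6, -2.9, -20, 1.569, 0], [1.6, -2.9, -20, 1.569, 0]]])

```text
time_s: 17.58
ee_pos: [534.8, 18.8, 226.9]
ee_rot: [180.0, 0.0, 3.9]
force: [0.2, -0.3, 0.1]
gripper_width: 0.3
gripper_force: 0.0
```

Run:
```python
from h import *
import pickle
s=state(); im=grab_frame("wrist"); pickle.dump(s,open("s6.pkl","wb")); print(s["ee_pos"],s["ee_rot"],s["force"],s["time_s"])
cv2.imwrite("pics/w6.png",im)
c=cv2.resize(im[60:230,180:480],(800,453),interpolation=2); cv2.imwrite("pics/c6.png",c)
print(bar(im,s,(200,400,110,215)))
```

```text
[534.81956667  18.80456998 226.87632972] [1.79990736e+02 5.56407673e-03 3.93852261e+00] [ 0.24499629 -0.27829681  0.05456041] 17.575
(array([566.7702  , -14.191074], dtype=float32), [np.float32(36.49001), np.float32(87.66132)], np.float32(4.3878694))
```

View pics/c6.png

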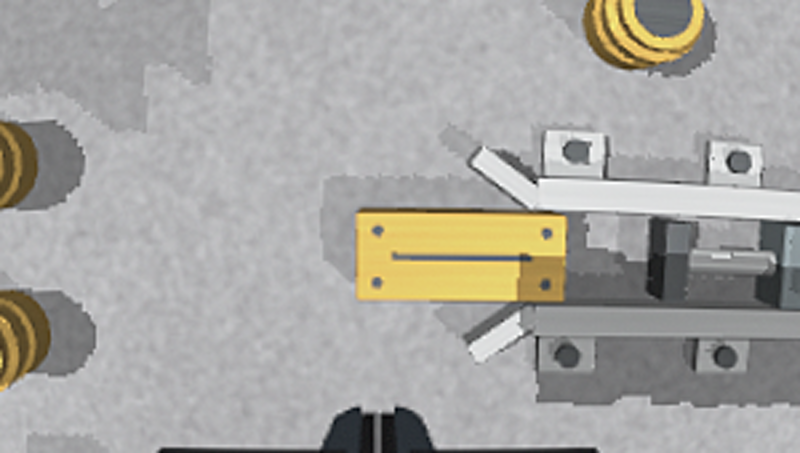

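The bar is centred and parallel, with its nose about 10 mm inside the cheeks (crop x 535→565). The locator face is at crop x≈652. Now I'll go behind the bar.

>>> step_arm(plan=[[[1.5, -3, 0, 0, 0], [3, -5, 0, 0, 0], [3, -5, 4, 0, 0], [3, -5, 9, 0, 0], [3, -5, 14, 0, 0], [3, -5, 17.5, 0, 0], [3, -5, 19.4, 0, 0], [3, -5, 19.7, 0, 0], [3, -5, 19.7, 0, 0]]])

```text
time_s: 18.75
ee_pos: [562.2, 71.0, 30.4]
ee_rot: [180.0, -0.1, 3.9]
force: [0.6, 0.3, 0.2]
gripper_width: 0.8
gripper_force: 0.0
```

>>> step_arm(plan=[[[0, 0.6, 0, 0, 0], [0, 1.2, 0, 0, 0], [0, 1.8, 0, 0, 0], [0, 2.2, 0, 0, 0], [0, 2.5, 0, 0, 0], [0, 2.8, 0, 0, 0], [0, 3.1, 0, 0, 0], [0, 3.4, 0, 0, 0], [0, 3.7, 0, 0, 0], [0, 4, 0, 0, 0], [0, 4.3, 0, 0, 0], [0, 4.6, 0, 0, 0], [0, 4.9, 0, 0, 0], [0, 5.1, 0, 0, 0], [0, 5.1, 0, 0, 0]]])

```text
time_s: 20.62
ee_pos: [564.8, 19.5, 29.9]
ee_rot: [180.0, 0.0, 3.9]
force: [-0.4, 1.0, -0.7]
gripper_width: 0.5
gripper_force: 0.4
```

>>> step_arm(plan=[[[0, 0.1, 0, 0, 0], [0, 0.2, 0, 0, 0], [0, 0.3, 0, 0, 0], [0, 0.4, 0, 0, 0], [0, 0.5, 0, 0, 0], [0, 0.6, 0, 0, 0], [0, 0.7, 0, 0, 0], [0, 0.8, 0, 0, 0]]])

```text
time_s: 21.62
ee_pos: [565.4, 11.8, 29.9]
ee_rot: [180.0, 0.0, 3.9]
force: [-0.2, 1.4, -2.0]
gripper_width: 0.7
gripper_force: 1.1
```

>>> step_arm(plan=[[[0, 0.1, 0, 0, 0], [0, 0.2, 0, 0, 0], [0, 0.3, 0, 0, 0], [0, 0.4, 0, 0, 0]]])

```text
time_s: 22.12
ee_pos: [565.7, 7.9, 29.9]
ee_rot: [180.0, -0.0, 3.9]
force: [-0.1, 1.8, -0.5]
gripper_width: 0.7
gripper_force: 1.1
```

>>> step_arm(plan=[[[0, 0.1, 0, 0, 0], [0, 0.2, 0, 0, 0], [0, 0.3, 0, 0, 0]]])

```text
time_s: 22.5
ee_pos: [565.9, 4.9, 29.9]
ee_rot: [180.0, 0.0, 3.9]
force: [-0.5, 2.3, -0.5]
gripper_width: 0.3
gripper_force: 1.1
```

>>> step_arm(plan=[[[0, 0.1, 0, 0, 0], [0, 0.2, 0, 0, 0], [0, 0.3, 0, 0, 0]]])

```text
time_s: 22.88
ee_pos: [566.1, 1.9, 30.0]
ee_rot: [180.0, -0.0, 3.9]
force: [-0.2, 2.1, -0.5]
gripper_width: 0.5
gripper_force: 1.0
```

>>> step_arm(plan=[[[0, 0.1, 0, 0, 0], [0, 0.2, 0, 0, 0], [0, 0.3, 0, 0, 0]]])

```text
time_s: 23.25
ee_pos: [566.2, -1.1, 29.9]
ee_rot: [180.0, 0.0, 3.9]
force: [0.5, 2.0, -1.5]
gripper_width: 0.4
gripper_force: 1.0
```

>>> step_arm(plan=[[[0, 0.1, 0, 0, 0], [0, 0.2, 0, 0, 0], [0, 0.3, 0, 0, 0]]])

```text
time_s: 23.62
ee_pos: [566.5, -4.1, 29.9]
ee_rot: [180.0, 0.0, 3.9]
force: [-1.0, 2.5, -1.0]
gripper_width: 0.7
gripper_force: 1.0
```

>>> step_arm(plan=[[[0, 0.1, 0, 0, 0], [0, 0.2, 0, 0, 0], [0, 0.3, 0, 0, 0]]])

```text
time_s: 24.0
ee_pos: [566.7, -6.2, 30.0]
ee_rot: [-179.9, -0.0, 3.8]
force: [-0.9, 6.2, -0.1]
gripper_width: 0.6
gripper_force: 3.1
```

>>> step_arm(plan=[[[0, 0.1, 0, 0, 0], [0, 0.2, 0, 0, 0], [0, 0.3, 0, 0, 0]]])

```text
time_s: 24.38
ee_pos: [566.9, -9.1, 29.9]
ee_rot: [-179.9, -0.0, 3.8]
force: [0.0, 6.8, 0.6]
gripper_width: 0.4
gripper_force: 3.1
```

>>> step_arm(plan=[[[0, 0.1, 0, 0, 0], [0, 0.2, 0, 0, 0], [0, 0.3, 0, 0, 0], [0, 0.4, 0, 0, 0]]])

```text
time_s: 24.88
ee_pos: [567.2, -13.0, 30.0]
ee_rot: [-179.9, -0.0, 3.8]
force: [-0.8, 6.3, -0.5]
gripper_width: 0.3
gripper_force: 3.1
```

>>> step_arm(plan=[[[0, 0.1, 0, 0, 0], [0, 0.2, 0, 0, 0], [0, 0.3, 0, 0, 0]]])

```text
time_s: 25.25
ee_pos: [567.3, -16.1, 29.9]
ee_rot: [-179.9, -0.0, 3.8]
force: [0.8, 6.2, -0.4]
gripper_width: 0.5
gripper_force: 3.1
```

>>> step_arm(plan=[[[0, 0.05, 0, 0, 0], [0, 0.1, 0, 0, 0], [0, 0.13, 0, 0, 0]]])

```text
time_s: 25.62
ee_pos: [567.4, -17.4, 30.0]
ee_rot: [-179.9, -0.0, 3.8]
force: [0.3, 6.4, -1.2]
gripper_width: 0.6
gripper_force: 3.1
```

>>> step_arm(plan=[[[0, 0.03, 0, 0, 0], [0, 0.06, 0, 0, 0]]])

```text
time_s: 25.88
ee_pos: [567.5, -17.9, 30.0]
ee_rot: [-179.9, -0.0, 3.8]
force: [0.4, 6.9, -0.8]
gripper_width: 0.6
gripper_force: 3.1
```

Now small 0.3 mm rows, stopping when the force rises.

>>> step_arm(plan=[[[0, 0.03, 0, 0, 0], [0, 0.06, 0, 0, 0], [0, 0.09, 0, 0, 0]]])

```text
time_s: 26.25
ee_pos: [567.5, -18.8, 30.0]
ee_rot: [-179.9, -0.0, 3.8]
force: [0.2, 5.3, -0.8]
gripper_width: 0.4
gripper_force: 3.1
```

>>> step_arm(plan=[[[0, 0.03, 0, 0, 0], [0, 0.06, 0, 0, 0]]])

```text
time_s: 26.5
ee_pos: [567.5, -19.0, 30.0]
ee_rot: [-179.9, -0.0, 3.8]
force: [-0.3, 9.4, 0.2]
gripper_width: 0.7
gripper_force: 4.3
```

>>> step_arm(plan=[[[0, 0.03, 0, 0, 0], [0, 0.04, 0, 0, 0]]])

```text
time_s: 26.75
ee_pos: [567.5, -19.0, 30.0]
ee_rot: [-179.8, 0.0, 3.8]
force: [-1.0, 9.7, 0.5]
gripper_width: 0.3
gripper_force: 4.8
```

>>> step_arm(plan=[[[0, 0.03, 0, 0, 0], [0, 0.03, 0, 0, 0]]])

```text
time_s: 27.0
ee_pos: [567.5, -19.0, 30.0]
ee_rot: [-179.8, -0.0, 3.8]
force: [-0.9, 10.5, 0.5]
gripper_width: 0.5
gripper_force: 5.2
```

>>> step_arm(plan=[[[0, 0.04, 0, 0, 0], [0, 0.04, 0, 0, 0]]])

```text
time_s: 27.25
ee_pos: [567.5, -19.1, 30.0]
ee_rot: [-179.8, 0.0, 3.8]
force: [-0.1, 11.9, -0.6]
gripper_width: 0.3
gripper_force: 5.9
```

The locator is on its stop: the force climbs to 12 N with no motion. Back off straight, rise clear and check.

>>> step_arm(plan=[[[0, -0.2, 0, 0, 0], [0, -0.8, 0, 0, 0], [0, -2.5, 0, 0, 0], [0, -5, 0, 0, 0], [0, -5, -4, 0, 0], [0, -5, -9, 0, 0], [-1, -5, -14, 0, 0], [-3, -5, -19, 0, 0], [-3, -5, -20, 0, 0], [-3, -5, -20, 0, 0], [-3, -5, -20, 0, 0]]])

```text
time_s: 28.62
ee_pos: [533.7, 26.5, 228.1]
ee_rot: [180.0, 0.2, 3.9]
force: [0.3, 0.2, -0.7]
gripper_width: -0.0
gripper_force: 0.0
```

Run:
```python
from h import *
s=state(); im=grab_frame("wrist"); cv2.imwrite("pics/w7.png",im); print(s["ee_pos"],s["time_s"],s["force"])
K=camera_params("wrist"); print(bar(im,s,(300,480,110,205)))
a=cv2.imread("pics/top1.png");b=grab_frame("top"); cv2.imwrite("pics/t7.png",b)
def rounds(i): # yellow blobs, top view
    h=cv2.inRange(cv2.cvtColor(i,cv2.COLOR_BGR2HSV),(15,90,60),(35,255,255)); h[:, :110]=0; h[:115]=0
    n,_,st,c=cv2.connectedComponentsWithStats(h); return [(c[k].round(1).tolist(),int(st[k,4])) for k in range(1,n) if st[k,4]>40]
print(rounds(a));print(rounds(b))
```

```text
[533.72856846  26.53724973 228.1030678 ] 28.625 [ 0.3159476   0.1677488  -0.67794444]
(array([571.508  , -73.43945], dtype=float32), [np.float32(35.646126), np.float32(89.55101)], np.float32(3.9596424))
[([352.9, 155.2], 160), ([235.5, 204.4], 1130), ([476.7, 222.7], 125), ([628.5, 225.3], 71), ([445.9, 261.5], 190)]
[([354.3, 155.0], 126), ([234.7, 188.9], 312), ([361.0, 194.5], 161), ([237.2, 220.0], 295), ([630.2, 225.5], 42), ([445.9, 261.7], 193)]
```

```bash
python3 -c "from workcell import *; print(job_done())"
```

```text
the job is handed in; nothing more can be done
None
```

The bar was pushed lengthwise out of the four rounds, slid into the nest and pushed until the locator stopped (peak push reading about 12 N); the rounds and strays I checked in the images showed no visible movement, and the job was handed in with the arm clear at about 29 s, with no verdict returned.

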